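# Spin the decorating turntable and stop it with the peg in the gate

### The job

Flick the big decorating turntable with the bowl into a good counterclockwise spin (seen from above) and let it run untouched until its upright index peg has passed the gate of two posts at least once. On a later pass brake the turning disc with a fingertip so that it stops, at the first try, with the peg between the two posts; do not catch it by the peg or push it round after stopping it. Finish with the fingertip still pressing on the disc; grasp and lift nothing, keep the bowl in the middle, and leave the tape roll and jar alone.

Things in the scene. Friction and masses are not known exactly. Their poses are not given: they have to be found in the camera images.
- turntable: Fixed dark steel foot of the big turntable, 112 mm wide (the smaller wheel at the right is not used). Origin: centre of its underside, on the vertical spindle axis. +x points from the spindle to the gate: two upright steel posts, 9 mm thick, tops at z = 0.099, at x = 0.140, y = +-0.024 of this frame, just outside the disc.
- disc: Turning aluminium disc, 240 mm wide, 12 mm thick, 1.2 kg, top at world z = 0.075, free from the bowl from 46 mm radius to the rim at 120. Origin on the spindle axis 15 mm below the top; +x points to the peg. Spins freely, slowing to about a third of its speed in 6 to 10 s; a fingertip pressing with a few N stops it almost at once.
- spindle (a joint): Disc angle in rad, counterclockwise from above positive, adding up over the turns without limit. At 0, 2 pi, 4 pi.. the peg is in the middle of the gate (peg direction = turntable's +x turned by this angle). Starts at 0.9 to 3.9: the peg first passes the gate at 2 pi and may be stopped there from 4 pi on.
- peg_top (a point): Centre of the top of the index peg: a dark steel pin, 14 mm thick, with a collar 20 mm wide and 3 mm high at its foot, standing 28 mm above the disc's top at 105 mm from the spindle axis, fixed to the disc. A finger beside it can push the disc round.
- gate_mid (a point): Point midway between the tops of the two gate posts.
- leather_bowl: Brown clay bowl, 91 mm wide at the rim, 41 mm high, loose on the middle of the disc. Origin at the centre of its underside.
- masking_tape: Roll of masking tape lying flat, 76 mm wide, 19 mm high, bystander. Origin at the centre of its underside.
- glaze_jar_5: Closed glaze jar, 62 mm wide, 66 mm high, dark lid, bystander. Origin at the centre of its underside.
Mind the look-alikes: they are no part of the job. What is shaped like the leather_bowl but green is not meant.

How it is judged:
By the outcome, as a careful person would: the job done as asked, in the order asked, and still so for the second after the job is handed in, while the arm keeps its last pose, push and grip.
It also fails if it takes over 61 s, if anything falls off the work surface, if the arm or the gripper's body presses on something with over 40 N, if the wrist force passes 120 N, or if a joint passes its speed limit or range.

### The arm

A 6-joint arm with a two-finger parallel gripper is mounted at the origin on a cart in front of the work surface, level with it; the furniture and walls round the work are solid. World frame = base frame: x ahead of the robot, y to its left, z up, the work surface at z = 0. Lengths are in m, angles in rad, forces in N, time in s.
With the tool pointing down it reaches from about 0.35 to 0.775 m from the base axis. Payload 5.5 kg.
Tool frame: the origin (TCP) lies midway between the tips of the shut fingers; the grasp point (between the pads) lies 19 mm behind it; z points along the fingers, y is the line along which they close (so a half turn about z gives the same grasp; the last joint's range is limited). The gripper opens to 85 mm and grips with 20 to 120 N. Pads are 22 mm wide; open, the fingers measure 114 mm over their backs; the gripper's body (76 mm by 85 mm) begins 54 mm behind the grasp point. The pads swing forward as they close: fully open they stand 13 mm farther back than shut.
Start: joints at [1.114, 0.313, 0.046, 1.304, 0, 1.431], TCP at [0.179, 0.546, 0.231] pointing down, gripper open.
Joint ranges: [-2.76, 2.76], [-0.86, 1.69], [-1.03, 1.26], [-2.2, 2.34], [-1.47, 1.5], [-3.14, 3.14]. Speed limits (rad/s): [2.57, 2.57, 3.14, 3.14, 3.14, 3.14].

### API

Orientations are given as [roll, pitch, yaw] about the fixed x, y, z axes, in that order (R = Rz(yaw) Ry(pitch) Rx(roll)).
In Python, from rig import readout, eyes, order gives the robot as it stands. The module is installed in compiled form; this text tells all that it offers.
- The arm moves only by the shell command python3 -m creep 'ROWS' [FORCE]. ROWS is JSON, a list of rows, each a list of 3 entries, a list of its own where there are three numbers: the opening, from 0 (shut) to 1 (fully open), then the shift along the tool's x, y, z in units of 0.4 m (1.0 is 0.4 m), then the turn about the tool's z in units of 6 degrees (1.0 is 6 degrees). A call has 1 to 20 rows; each row shifts and turns the commanded pose from where the row before left it, along the tool's axes as they then stand; what a row does not reach is not made up. A row lasts 1/12 s, in which the tool goes at most 41.7 mm and 7.16 degrees, less where a joint would pass 70% of its speed; a pose out of reach is approached as far as the arm can. A call with a number of a shift or a turn outside -1 to 1 is refused whole. A call with a gripper value outside its range is refused whole. The fingers move at their own pace and stop on an object; FORCE is the grip in N (left out, the last holds). Time passes only in rows, so rows that do not move let the fingers close. It gives the time, the measured TCP pose, the force, the opening and the grip force at its end, in the units of the state.
- readout.read_state(): the state, without advancing time (a new reading comes with each control period).
- eyes.camera(name): name is "scene" or "top" or "wrist"; returns (picture, depth): 400x640x3 uint8, red, green, blue; 400x640 float32, m along the optical axis (not along the pixel's ray), 0 where there is no reading.
- eyes.get_calibration(name): a dict with "vfov" (degrees; the focal length in pixels is half the picture's height over the tangent of half this angle, whatever the lens; pixels are square), "cx", "cy" (the principal point, pixels), "k1" (the pictures are not rectified: a ray, as slopes to the right and down, at radius r is drawn at 1 + k1 r^2 times it, then the intrinsics apply), "world_from_camera" (4x4, takes a point from camera to world coordinates). Camera axes: x right, y up, looking along -z (the intrinsics and any distortion apply to the point x, -y, -z); pixel columns grow to the right and rows downward; lengths in m; the calibration is good to about 2 mm. A picture is of the moment at which its call begins: read the wrist's pose just before it. get_calibration takes no time and is no camera call; for the wrist camera it gives the pose at the moment of the call.
- order.sign_off(): hands the job in; it is judged then, once.
The state is a dict: "clock": time; "joints": joint angles; "joint_velocities": joint speeds; "effort": joint torques, N m; "tcp_pos": TCP position; "tool_rot": TCP orientation; "contact_force": force on the tool from outside, world axes, zero at the start; "wrist_torque": the same for the moment, N m; "width": finger opening in m; "grip_force": force on a finger pad.
Only numpy, scipy, OpenCV 4.12 (cv2) and the standard library are available. Lean on these libraries where they do the work, as an engineer would, in place of code of your own. Each camera call takes 0.05 s, during which the arm holds its last target. There are 200 camera calls.

## Working session

There is one attempt and no reset: what is moved stays moved. The work goes in short steps, Python scripts to look and compute and a shell command to move; the robot and the scene stay as the last step left them, time stands still between calls to the robot, and variables do not carry over. Pictures are saved under pics/ and viewed, at most 10 in all, crops included, and the job is handed in when it is done.

```bash
mkdir -p pics
cat > h.py <<'E'
import numpy as np,cv2
from rig import readout,eyes,order
def cam(n):
    c=eyes.get_calibration(n);p,d=eyes.camera(n);return p,d,c
def K(c):
    f=200/np.tan(np.radians(c['vfov'])/2);return f
def world(c,u,v,d):
    f=K(c);x=(np.asarray(u,float)-c['cx'])/f;y=(np.asarray(v,float)-c['cy'])/f
    a,b=x.copy(),y.copy()
    for _ in range(20):
        s=1+c['k1']*(a*a+b*b);a,b=x/s,y/s
    P=np.stack([a*d,-b*d,-d*np.ones_like(a),np.ones_like(a)],-1)
    return (P@np.array(c['world_from_camera']).T)[...,:3]
def cloud(c,d):
    v,u=np.mgrid[0:400,0:640];return world(c,u,v,d)
def project(c,p):
    q=np.linalg.inv(c['world_from_camera'])@np.append(p,1);a,b=q[0]/-q[2],-q[1]/-q[2];s=1+c['k1']*(a*a+b*b);f=K(c)
    return c['cx']+f*a*s,c['cy']+f*b*s
E
python3 - <<'E'
from h import *
for n in['top','scene']:
    p,d,c=cam(n);cv2.imwrite(f'pics/{n}0.png',p[:,:,::-1]);np.savez(f'{n}0.npz',p=p,d=d,**{k:np.array(v) for k,v in c.items()})
    print(c)
print(readout.read_state())
E
```

```text
{'vfov': 56.88530180257245, 'cx': 320.13020071184167, 'cy': 198.11053240424025, 'k1': -0.02612444753076499, 'world_from_camera': array([[ 0.0158083 ,  0.99588723, -0.08921168,  0.43450675],
       [-0.99985017,  0.01511553, -0.00843572,  0.06065442],
       [-0.00705254,  0.08933167,  0.99597696,  0.94204515],
       [ 0.        ,  0.        ,  0.        ,  1.        ]])}
{'vfov': 42.44268374009923, 'cx': 314.58344865423277, 'cy': 206.7477287461667, 'k1': -0.05692847037146157, 'world_from_camera': array([[-0.85223358,  0.24184803, -0.46390457, -0.13405261],
       [-0.52283173, -0.42520153,  0.73881706,  1.02071543],
       [-0.01857149,  0.87218874,  0.48881684,  0.72441747],
       [ 0.        ,  0.        ,  0.        ,  1.        ]])}
{'clock': 0.1, 'joints': array([ 1.11441065e+00,  3.13930763e-01,  4.50822738e-02,  1.30359071e+00,
       -3.85472619e-05,  1.43121431e+00]), 'joint_velocities': array([ 0.00198921,  0.0008721 ,  0.00215506, -0.00175813,  0.00110226,
        0.00227341]), 'effort': array([ 2.45241106e-03, -4.81725061e+01,  2.99244833e+01,  1.26600396e-02,
       -1.21129347e-04, -8.51278600e-06]), 'tcp_pos': array([0.178937  , 0.54596742, 0.23049071]), 'tool_rot': array([-3.13996040e+00, -1.90398959e-04,  2.82478887e+00]), 'contact_force': array([ 0.11826493, -0.2752216 ,  0.37187659]), 'wrist_torque': array([ 0.01110826, -0.03025133, -0.03506   ]), 'grip_force': 0.0, 'width': 0.08553255004359872}
```

View pics/top0.png

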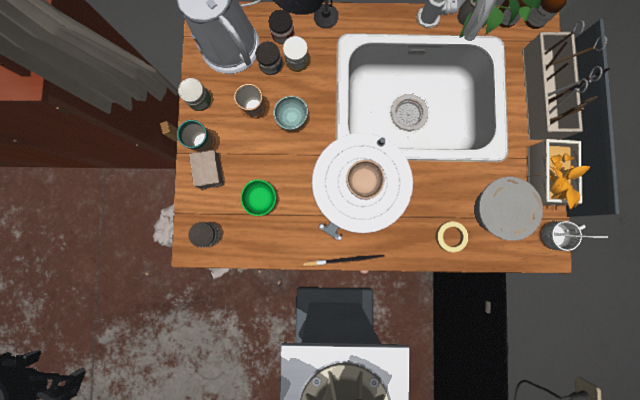

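View pics/scene0.png

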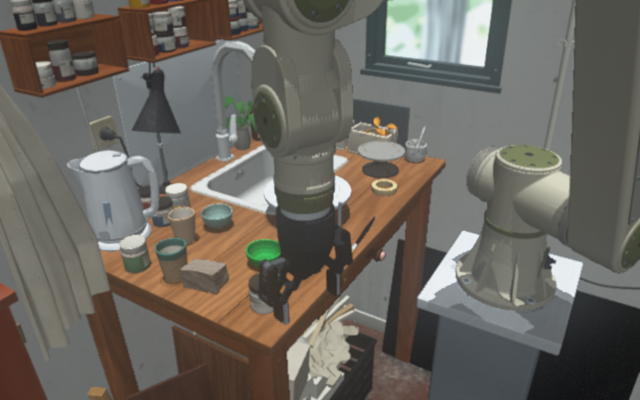

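The top view shows these candidates:
- **Big white disc:** (363,182), holding the brown bowl at (366,180). This is the one described.
- **Peg:** (381,142).
- **Gate:** (330,231).
- **Look-alikes:** small wheel (509,208), green bowl (258,198), teal bowl (291,112).
- **Bystanders:** tape (452,236), and the jar, probably at (205,234).

The scene view has the arm in front of most of this.

Run:
```python
from h import *
z=np.load('top0.npz');c={k:z[k] for k in('vfov','cx','cy','k1','world_from_camera')};p,d=z['p'],z['d']
W=cloud(c,d)
# disc top points
m=(abs(W[...,2]-.075)<.006)&(W[...,0]>.3)&(W[...,0]<.75)&(abs(W[...,1])<.25)&(d>0)
m2=m.astype(np.uint8);n,l,s,ce=cv2.connectedComponentsWithStats(m2);i=1+np.argmax(s[1:,4])
pts=W[l==i];(cx,cy),r=cv2.minEnclosingCircle(pts[:,:2].astype(np.float32));print('disc',cx,cy,r,np.median(pts[:,2]))
cs,_=cv2.findContours((l==i).astype(np.uint8),0,1);e=cs[0][:,0];q=W[e[:,1],e[:,0]][:,:2]
A=np.c_[2*q,np.ones(len(q))];s=np.linalg.lstsq(A,(q**2).sum(1),rcond=None)[0];print('fit',s[:2],np.sqrt(s[2]+s[:2]@s[:2]))
rr=np.hypot(W[...,0]-s[0],W[...,1]-s[1])
for nm,mm in(('peg',(rr>.085)&(rr<.118)&(W[...,2]>.088)&(W[...,2]<.12)),('posts',(rr>.128)&(rr<.16)&(W[...,2]>.07)&(W[...,2]<.12))):
    n,l2,st,ce=cv2.connectedComponentsWithStats(mm.astype(np.uint8))
    for j in range(1,n):
        if st[j,4]>2: 
            P=W[l2==j];print(nm,ce[j],st[j,4],P.mean(0),P[:,2].max(),np.degrees(np.arctan2(P[:,1].mean()-s[1],P[:,0].mean()-s[0])))
for u,v in((366,180),(452,236),(205,234),(258,198)):print(u,v,W[v,u])
x=cv2.resize(p[120:250,290:430,::-1],None,fx=4.3,fy=4.3,interpolation=cv2.INTER_CUBIC);cv2.imwrite('pics/crop.png',x)
```

```text
disc 0.5520462989807129 -0.03134651482105255 0.120118647813797 0.07436827655224304
fit [ 0.55050134 -0.0302315 ] 0.11723573901791827
peg [382.11111111 140.77777778] 36 [ 0.64579222 -0.07404115  0.09992948] 0.10566028426126384 -24.69044450886499
posts [321.61538462 226.38461538] 13 [0.4454514  0.0633955  0.09783019] 0.10051273676159178 138.29060285941173
posts [339.28571429 237.5       ] 14 [0.42085026 0.02276864 0.09628968] 0.10254161994852551 157.76571921689887
366 180 [ 0.55580583 -0.03903011  0.0824318 ]
452 236 [ 0.42731211 -0.26827177 -0.00090889]
205 234 [0.42328966 0.3406624  0.0637507 ]
258 198 [0.51636654 0.22730636 0.00441813]
```

View pics/crop.png

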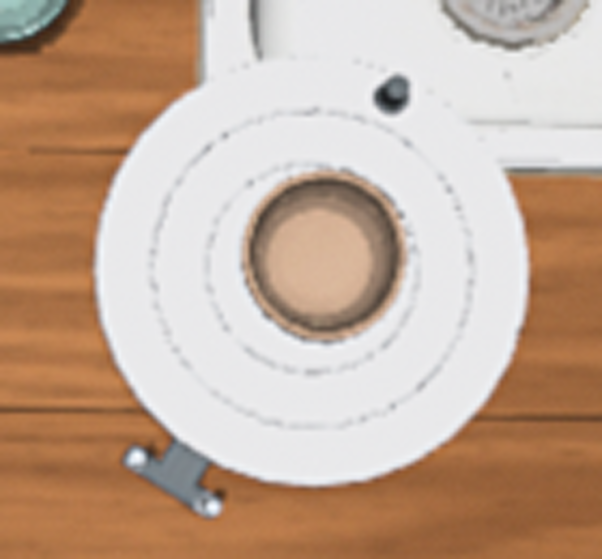

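The crop confirms the choice: the brown bowl on the big disc, the peg at crop (393,93), and the gate posts at (138,457) and (208,503).
- **Disc centre:** about (0.5515, -0.031).
- **Gate direction:** 147.9°.
- **Peg direction:** -24.7°, so the spindle is at about 3.27 rad.

The tool's y axis is already close to the tangent at the peg. I'll shut the gripper and move there.

```bash
python3 -m creep '[[0,[-0.04,-0.03,0],0],[0,[-0.079,-0.062,0],0],[0,[-0.079,-0.062,0],0],[0,[-0.079,-0.062,0],0],[0,[-0.079,-0.062,0],0],[0,[-0.079,-0.062,0],0],[0,[-0.079,-0.062,0],0],[0,[-0.079,-0.062,0],0],[0,[-0.079,-0.062,0],0],[0,[-0.079,-0.062,0],0],[0,[-0.079,-0.062,0],0],[0,[-0.079,-0.062,0],0],[0,[-0.079,-0.062,0],0],[0,[-0.079,-0.062,0],0],[0,[-0.079,-0.062,0],0],[0,[-0.079,-0.062,0],0],[0,[-0.079,-0.062,0],0],[0,[-0.079,-0.062,0],0],[0,[-0.079,-0.062,0],0],[0,[-0.04,-0.03,0],0]]'
python3 -m creep '[[0,[-0.04,-0.03,0],0],[0,[0,0,0],0]]'
cat > go.py <<'E'
from h import *
import sys
def off(t):
    s=readout.read_state();y=s['tool_rot'][2];D=np.array(t)-s['tcp_pos']
    a=np.array([np.cos(y)*D[0]+np.sin(y)*D[1],np.sin(y)*D[0]-np.cos(y)*D[1],-D[2]])
    print('clock',s['clock'],'pos',s['tcp_pos'].round(4),'rot',s['tool_rot'].round(4),'F',s['contact_force'].round(2),'w',s['width'],'units',(a/.4).round(4))
off([float(v) for v in sys.argv[1:4]])
E
python3 go.py .627 -.121 .085
```

```text
clock: 1.77
tcp_pos: [0.6053, -0.0919, 0.2301]
tool_rot: [-3.141, 0.0, 2.822]
contact_force: [0.3, 0.4, -0.5]
width: 0.0002
grip_force: 0.0
clock: 1.93
tcp_pos: [0.6165, -0.1077, 0.2297]
tool_rot: [-3.141, -0.0, 2.821]
contact_force: [1.6, 0.2, -0.6]
width: -0.0
grip_force: 0.0
clock 1.9333 pos [ 0.6165 -0.1077  0.2297] rot [-3.1409e+00 -3.0000e-04  2.8211e+00] F [ 1.6   0.16 -0.62] w -8.503747394041941e-06 units [-0.0354 -0.0233  0.3617]
```

```bash
python3 -m creep '[[0,[-0.035,-0.023,0.05],0],[0,[0,0,0.08],0],[0,[0,0,0.08],0],[0,[0,0,0.03],0],[0,[0,0,0],0],[0,[0,0,0],0]]'
python3 go.py .627 -.121 .087
python3 - <<'E'
from h import *
p,d,c=cam('wrist');cv2.imwrite('pics/w1.png',p[:,:,::-1])
W=cloud(c,d);rr=np.hypot(W[...,0]-.5515,W[...,1]+.0308)
mm=(d>0)&(rr>.08)&(rr<.118)&(W[...,2]>.084)&(W[...,2]<.108)
n,l,st,ce=cv2.connectedComponentsWithStats(mm.astype(np.uint8))
for j in range(1,n):
    if st[j,4]>20: print(ce[j],st[j,4],W[l==j].mean(0))
E
```

```text
clock: 2.43
tcp_pos: [0.6244, -0.1164, 0.1345]
tool_rot: [3.141, -0.003, 2.825]
contact_force: [0.5, -0.8, 1.0]
width: -0.0001
grip_force: 0.0
clock 2.4333 pos [ 0.6244 -0.1164  0.1345] rot [ 3.1414e+00 -2.6000e-03  2.8253e+00] F [ 0.55 -0.84  1.01] w -0.00013658728264175071 units [-0.0097 -0.0089  0.1188]
[400.7016129  243.27688172] 744 [ 0.64547129 -0.07637357  0.09915549]
```

View pics/w1.png

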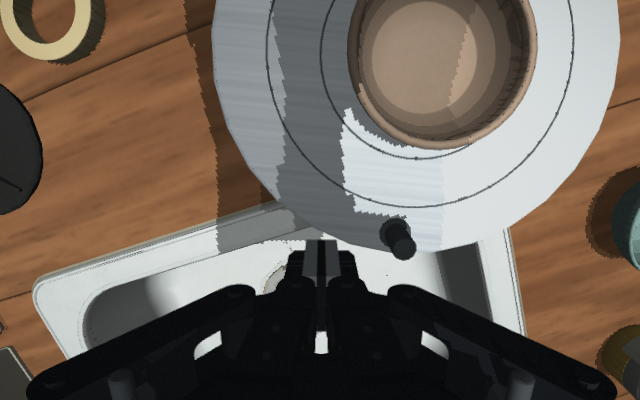

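The wrist view shows the peg at (400,238), to the right (tool +y) of the shut fingertip at (320,250), with clear space between them. I'll descend beside it.

```bash
python3 -m creep '[[0,[-0.01,-0.005,0.05],0],[0,[0,0,0.05],0],[0,[0,0,0.02],0],[0,[0,0,0],0],[0,[0,0,0],0]]'
python3 go.py .627 -.121 .087
```

```text
clock: 2.9
tcp_pos: [0.6289, -0.1203, 0.0884]
tool_rot: [3.141, 0.001, 2.825]
contact_force: [0.4, 0.2, 0.3]
width: -0.0003
grip_force: 0.0
clock 2.9 pos [ 0.6289 -0.1203  0.0884] rot [3.1415e+00 9.0000e-04 2.8250e+00] F [0.39 0.18 0.25] w -0.00034478074649949844 units [ 0.0041 -0.0032  0.0035]
```

```bash
cat > ang.py <<'E'
from h import *
import sys
C=np.array([.5515,-.0308]);G=np.radians(147.9)
def ang(n):
    t=readout.read_state()['clock'];p,d,c=cam(n);W=cloud(c,d);rr=np.hypot(W[...,0]-C[0],W[...,1]-C[1])
    dark=p.max(2)<120
    mm=(d>0)&dark&(rr>.088)&(rr<.120)&(W[...,2]>.086)&(W[...,2]<.1065)
    tcp=readout.read_state()['tcp_pos'];mm&=np.hypot(W[...,0]-tcp[0],W[...,1]-tcp[1])>.03
    k,l,st,ce=cv2.connectedComponentsWithStats(mm.astype(np.uint8));out=[]
    for j in range(1,k):
        if st[j,4]>(8 if n=='top' else 12):
            P=W[l==j];P=P.mean(0);out.append((st[j,4],round(np.hypot(*(P[:2]-C)),3),round((np.arctan2(*(P[:2]-C)[::-1])-G)%(2*np.pi),3)))
    return round(t,3),n,out
if __name__=='__main__':
    for n in sys.argv[1:]: print(*ang(n))
E
python3 -m creep '[[0,[0,0.025,0],0],[0,[0,0.045,0],0],[0,[0,0.062,0],0],[0,[0.01,0.066,0],0],[0,[0.02,0.066,0],0],[0,[0.02,0.02,-0.03],0],[0,[0,0,-0.08],0],[0,[0,0,-0.04],0]]'
python3 ang.py top wrist scene top wrist scene
```

```text
clock: 3.57
tcp_pos: [0.6457, -0.0046, 0.1515]
tool_rot: [3.141, 0.003, 2.827]
contact_force: [0.9, -0.5, 0.9]
width: 0.0
grip_force: 0.0
3.567 top []
3.617 wrist [(np.int32(716), np.float64(0.102), np.float64(5.176))]
3.667 scene [(np.int32(28), np.float64(0.108), np.float64(5.409))]
3.717 top []
3.767 wrist []
3.817 scene [(np.int32(41), np.float64(0.108), np.float64(5.926))]
```

Speed is about 3.4 rad/s. While it coasts, I'll move to a hover at 72 mm radius, between the bowl and the peg's path.

```bash
python3 go.py .620 -.053 .120; python3 -m creep '[[0,[0.01,-0.05,0],0],[0,[0.015,-0.07,0],0],[0,[0,0,0.02],0],[0,[0,0,0.02],0],[0,[0,0,0],0],[0,[0,0,0],0]]'
python3 go.py .620 -.053 .083; python3 ang.py top wrist scene top wrist scene
```

```text
clock 3.8667 pos [ 0.6445 -0.0062  0.147 ] rot [-3.1415e+00 -7.0000e-04  2.8246e+00] F [ 0.19  0.16 -0.36] w 0.00023062474561583483 units [ 0.0217 -0.1302  0.0676]
clock: 4.37
tcp_pos: [0.6198, -0.0481, 0.1298]
tool_rot: [3.142, -0.003, 2.825]
contact_force: [-0.2, 0.8, 0.0]
width: -0.0002
grip_force: 0.0
clock 4.3667 pos [ 0.6198 -0.0481  0.1298] rot [ 3.1415e+00 -2.7000e-03  2.8249e+00] F [-0.18  0.79  0.02] w -0.0001986863218813639 units [-0.0042 -0.0114  0.117 ]
4.367 top []
4.417 wrist [(np.int32(1034), np.float64(0.103), np.float64(1.705))]
4.467 scene [(np.int32(21), np.float64(0.104), np.float64(1.814))]
4.517 top []
4.567 wrist [(np.int32(900), np.float64(0.104), np.float64(2.191))]
4.617 scene [(np.int32(28), np.float64(0.103), np.float64(2.324))]
```

```bash
python3 -m creep '[[0,[-0.004,-0.008,0.03],0],[0,[0,0,0.04],0],[0,[0,0,0.03],0],[0,[0,0,0.012],0],[0,[0,0,0],0],[0,[0,0,0],0]]'
python3 go.py .620 -.053 .075; python3 ang.py wrist scene wrist scene wrist scene
```

```text
clock: 5.17
tcp_pos: [0.6212, -0.0521, 0.0868]
tool_rot: [3.141, 0.0, 2.825]
contact_force: [-0.3, 1.1, -0.3]
width: 0.0003
grip_force: 0.0
clock 5.1667 pos [ 0.6212 -0.0521  0.0868] rot [3.1415 0.     2.825 ] F [-0.32  1.09 -0.29] w 0.0002520681949370591 units [ 0.0021 -0.003   0.0294]
5.167 wrist [(np.int32(1328), np.float64(0.102), np.float64(4.043))]
5.217 scene [(np.int32(26), np.float64(0.103), np.float64(4.247))]
5.267 wrist [(np.int32(1449), np.float64(0.102), np.float64(4.341))]
5.317 scene [(np.int32(21), np.float64(0.104), np.float64(4.551))]
5.367 wrist [(np.int32(1627), np.float64(0.101), np.float64(4.638))]
5.417 scene [(np.int32(23), np.float64(0.106), np.float64(4.849))]
```

```bash
for i in 1; do python3 -m creep '[[0,[0,0,0.012],0]]'|sed -n 1,2p; python3 -m creep '[[0,[0,0,0],0]]'|sed -n 1,2p;python3 -m creep '[[0,[0,0,0],0]]'|sed -n 1,4p; done
python3 -m creep '[[0,[0,0,0],0],[0,[0,0,0],0],[0,[0,0,0],0],[0,[0,0,0],0]]'|sed -n 1,4p
python3 ang.py top scene wrist top scene wrist top scene
```

```text
clock: 5.55
tcp_pos: [0.6221, -0.0524, 0.083]
clock: 5.63
tcp_pos: [0.6208, -0.0522, 0.0811]
clock: 5.72
tcp_pos: [0.6207, -0.0522, 0.0812]
tool_rot: [3.142, -0.001, 2.825]
contact_force: [-0.7, 0.5, 0.4]
clock: 6.05
tcp_pos: [0.6211, -0.0522, 0.0817]
tool_rot: [3.142, 0.0, 2.825]
contact_force: [0.3, -0.2, -0.8]
6.05 top []
6.1 scene [(np.int32(40), np.float64(0.108), np.float64(0.428))]
6.15 wrist []
6.2 top []
6.25 scene [(np.int32(36), np.float64(0.107), np.float64(0.803))]
6.3 wrist []
6.35 top []
6.4 scene [(np.int32(34), np.float64(0.107), np.float64(1.188))]
```

```bash
python3 - <<'E'
from h import *
t=readout.read_state()['clock'];p,d,c=cam('scene');W=cloud(c,d)
C=np.array([.5515,-.0308]);rr=np.hypot(W[...,0]-C[0],W[...,1]-C[1])
mm=(d>0)&(rr>.125)&(rr<.16)&(W[...,2]>.08)&(W[...,2]<.104)&(W[...,0]<.5)&(W[...,1]>0)
n,l,st,ce=cv2.connectedComponentsWithStats(mm.astype(np.uint8))
for j in range(1,n):
    if st[j,4]>4: print('post',ce[j],st[j,4],W[l==j].mean(0))
# disc rim fit
mm=(d>0)&(abs(W[...,2]-.075)<.004)&(rr<.13)
for q in [W[mm][:,:2]]:
    (x,y),r=cv2.minEnclosingCircle(q.astype(np.float32));print('disc',x,y,r,np.median(W[mm][:,2]))
u,v=project(c,[.5515,-.0308,.075]);u,v=int(u),int(v);print(u,v)
cv2.imwrite('pics/s2.png',cv2.resize(p[v-60:v+60,u-90:u+90,::-1],None,fx=4,fy=4,interpolation=cv2.INTER_CUBIC))
E
python3 ang.py wrist scene wrist wrist
```

```text
post [339.4 204.5] 30 [0.41823038 0.02287627 0.0913285 ]
post [322.45454545 208.87878788] 33 [0.44397329 0.06344526 0.09134949]
disc 0.5500153303146362 -0.03144803270697594 0.12259819358587265 0.07618855278790992
306 189
6.5 wrist [(np.int32(1305), np.float64(0.101), np.float64(1.523))]
6.55 scene [(np.int32(30), np.float64(0.105), np.float64(1.573))]
6.6 wrist [(np.int32(2069), np.float64(0.103), np.float64(1.751))]
6.65 wrist [(np.int32(1987), np.float64(0.103), np.float64(1.875))]
```

View pics/s2.png

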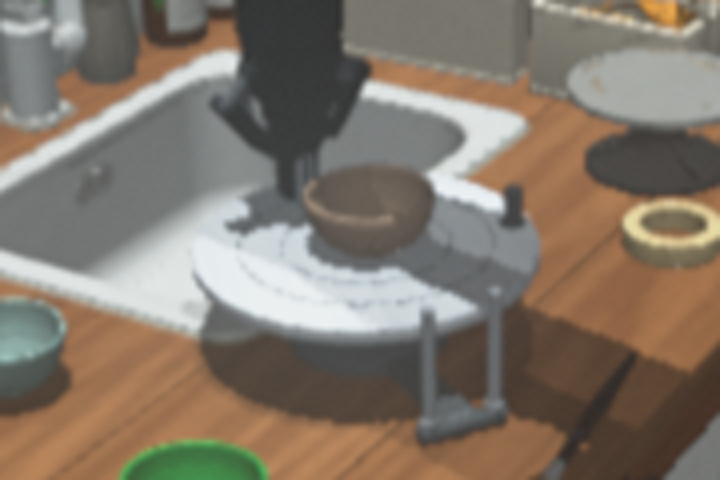

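The scene view shows the peg at (513,205) and the posts at (428,370) and (495,350), and the bowl is still centred. Speed is about 2.6 rad/s with a decay time of about 7.6 s, so I expect 8π near t = 13 s at about 1.1 rad/s. I'll coast until just before that.

```bash
for k in 1 2 3; do python3 -m creep '[[0,[0,0,0],0],[0,[0,0,0],0],[0,[0,0,0],0],[0,[0,0,0],0],[0,[0,0,0],0],[0,[0,0,0],0],[0,[0,0,0],0],[0,[0,0,0],0],[0,[0,0,0],0],[0,[0,0,0],0],[0,[0,0,0],0],[0,[0,0,0],0],[0,[0,0,0],0],[0,[0,0,0],0],[0,[0,0,0],0],[0,[0,0,0],0],[0,[0,0,0],0],[0,[0,0,0],0]]' |sed -n 1,2p; python3 ang.py scene wrist; done
```

```text
clock: 8.2
tcp_pos: [0.621, -0.0522, 0.0817]
8.2 scene [(np.int32(27), np.float64(0.109), np.float64(5.434))]
8.25 wrist []
clock: 9.8
tcp_pos: [0.6211, -0.0522, 0.0817]
9.8 scene [(np.int32(26), np.float64(0.102), np.float64(2.083))]
9.85 wrist [(np.int32(1747), np.float64(0.103), np.float64(2.198))]
clock: 11.4
tcp_pos: [0.621, -0.0522, 0.0817]
11.4 scene [(np.int32(24), np.float64(0.104), np.float64(4.588))]
11.45 wrist [(np.int32(1743), np.float64(0.101), np.float64(4.594))]
```

Drag is lighter than I thought, with a decay time of about 10 s, so 8π would come at about 1.3 rad/s. I'll wait one more pass so it's slower and easier to stop in place.

```bash
for k in 1 2 3 ; do python3 -m creep '[[0,[0,0,0],0],[0,[0,0,0],0],[0,[0,0,0],0],[0,[0,0,0],0],[0,[0,0,0],0],[0,[0,0,0],0],[0,[0,0,0],0],[0,[0,0,0],0],[0,[0,0,0],0],[0,[0,0,0],0],[0,[0,0,0],0],[0,[0,0,0],0],[0,[0,0,0],0],[0,[0,0,0],0],[0,[0,0,0],0],[0,[0,0,0],0],[0,[0,0,0],0],[0,[0,0,0],0],[0,[0,0,0],0],[0,[0,0,0],0]]' |sed -n 2p; python3 ang.py scene ; done
```

```text
tcp_pos: [0.6211, -0.0522, 0.0817]
13.167 scene [(np.int32(44), np.float64(0.107), np.float64(0.413))]
tcp_pos: [0.621, -0.0522, 0.0817]
14.883 scene [(np.int32(30), np.float64(0.104), np.float64(2.063))]
tcp_pos: [0.6211, -0.0522, 0.0817]
16.6 scene [(np.int32(17), np.float64(0.106), np.float64(3.406))]
```

```bash
for k in 1 2 3 ; do python3 -m creep '[[0,[0,0,0],0],[0,[0,0,0],0],[0,[0,0,0],0],[0,[0,0,0],0],[0,[0,0,0],0],[0,[0,0,0],0],[0,[0,0,0],0],[0,[0,0,0],0],[0,[0,0,0],0],[0,[0,0,0],0],[0,[0,0,0],0],[0,[0,0,0],0],[0,[0,0,0],0],[0,[0,0,0],0],[0,[0,0,0],0],[0,[0,0,0],0]]' |sed -n 2p; python3 ang.py scene wrist; done
```

```text
tcp_pos: [0.621, -0.0522, 0.0817]
17.983 scene [(np.int32(22), np.float64(0.103), np.float64(4.261))]
18.033 wrist [(np.int32(1522), np.float64(0.102), np.float64(4.243))]
tcp_pos: [0.6211, -0.0522, 0.0817]
19.417 scene [(np.int32(25), np.float64(0.106), np.float64(4.977))]
19.467 wrist [(np.int32(2008), np.float64(0.101), np.float64(4.943))]
tcp_pos: [0.6211, -0.0522, 0.0817]
20.85 scene [(np.int32(24), np.float64(0.108), np.float64(5.524))]
20.9 wrist []
```

The drag has a constant part, so the disc would come to rest close to the gate by itself. From here I'll step finely and brake while it's still moving.

```bash
python3 -m creep '[[0,[0,0,0],0],[0,[0,0,0],0],[0,[0,0,0],0],[0,[0,0,0],0],[0,[0,0,0],0],[0,[0,0,0],0],[0,[0,0,0],0],[0,[0,0,0],0],[0,[0,0,0],0],[0,[0,0,0],0]]' |sed -n 2p; python3 ang.py scene; python3 -m creep '[[0,[0,0,0],0],[0,[0,0,0],0],[0,[0,0,0],0],[0,[0,0,0],0],[0,[0,0,0],0],[0,[0,0,0],0],[0,[0,0,0],0],[0,[0,0,0],0],[0,[0,0,0],0],[0,[0,0,0],0]]' |sed -n 2p; python3 ang.py scene
```

```text
tcp_pos: [0.6211, -0.0522, 0.0817]
21.783 scene [(np.int32(26), np.float64(0.11), np.float64(5.8))]
tcp_pos: [0.6211, -0.0522, 0.0817]
22.667 scene [(np.int32(27), np.float64(0.111), np.float64(6.03))]
```

```bash
python3 -m creep '[[0,[0,0,0],0],[0,[0,0,0],0],[0,[0,0,0],0],[0,[0,0,0],0],[0,[0,0,0],0],[0,[0,0,0],0],[0,[0,0,0],0]]' |sed -n 2p; python3 ang.py scene scene
```

```text
tcp_pos: [0.6211, -0.0522, 0.0817]
23.3 scene [(np.int32(31), np.float64(0.108), np.float64(6.18))]
23.35 scene [(np.int32(38), np.float64(0.107), np.float64(6.193))]
```

```bash
python3 -m creep '[[0,[0,0,0],0],[0,[0,0,0],0],[0,[0,0,0.016],0],[0,[0,0,0.006],0],[0,[0,0,0],0],[0,[0,0,0],0]]'; python3 ang.py scene scene scene
```

```text
clock: 23.9
tcp_pos: [0.6219, -0.0523, 0.0751]
tool_rot: [3.141, 0.003, 2.825]
contact_force: [-2.2, -0.7, 13.0]
width: 0.0004
grip_force: 6.6
23.9 scene [(np.int32(35), np.float64(0.107), np.float64(6.251))]
23.95 scene [(np.int32(38), np.float64(0.108), np.float64(6.247))]
24.0 scene [(np.int32(38), np.float64(0.108), np.float64(6.248))]
```

It has stopped with the finger pressing at about 13 N. I'll check it with one picture, then hand in.

```bash
python3 -m creep '[[0,[0,0,0],0],[0,[0,0,0],0],[0,[0,0,0],0],[0,[0,0,0],0],[0,[0,0,0],0],[0,[0,0,0],0]]'
python3 - <<'E'
from h import *
p,d,c=cam('scene');u,v=306,189
cv2.imwrite('pics/s3.png',cv2.resize(p[v-60:v+60,u-90:u+90,::-1],None,fx=4,fy=4,interpolation=cv2.INTER_CUBIC))
E
python3 ang.py scene
```

```text
clock: 24.55
tcp_pos: [0.6219, -0.0523, 0.075]
tool_rot: [3.141, 0.003, 2.825]
contact_force: [-2.5, 0.5, 13.3]
width: 0.0002
grip_force: 6.6
24.6 scene [(np.int32(36), np.float64(0.107), np.float64(6.253))]
```

View pics/s3.png

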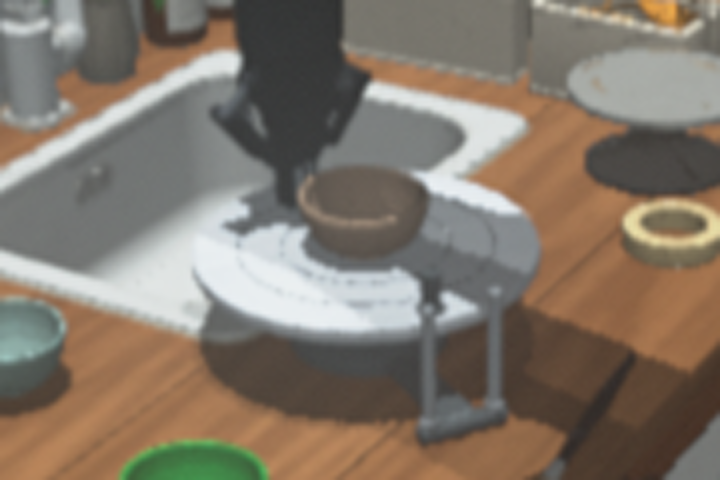

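The peg, at (432,290), lies on the line from the spindle to the middle of the gate. It only looks shifted because the camera views it from the side; the measured angle is -0.03 rad, well inside the posts. The bowl is still in the middle.

```bash
python3 -c "
from rig import order
print(order.sign_off())"
```

```text
the job is handed in; nothing more can be done
None
```

The job is handed in: I flicked the disc to about 3.4 rad/s counterclockwise, let it coast past the gate four times, and stopped it at the first try on the fifth with the peg about 2° short of mid-gate, fingertip still pressing at about 13 N, 24.6 s on the clock, and the bowl still in the middle.

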